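# Close the dehydrator's vent and turn up the heat for the last hour

## Task

The fruit in the food dehydrator is nearly dry. Slide the flush steel shutter on its top fully shut so that the heat stays in, and turn the heat dial up, click by click, until it rests on the third dot. Leave the small dish on top and the things standing around where they are.

Things in the scene. Friction and masses are not known exactly. Their poses are not given: they have to be found in the camera images.
- dehydrator: Food dehydrator, a black box with a flat steel top, 290 mm deep (its x) by 330 mm wide (its y) by 166 mm high; fixed. Origin: centre of its underside; its clear door faces its -x. In the top are the vent window with its shutter (92 mm along x, 122 mm along y, centre at x -35, y +20 mm) and the dial (at x +35, y -100 mm). All else on the top is flat, save the dish.
- vent (a joint): How far the shutter is drawn back, m: 0 = fully shut, 0.070 = fully open (stops at both). It slides along the dehydrator's y: opening to +y into a pocket under the top, shutting to -y, towards the dial's end. It has no handle, lip or hole: press on its face with closed fingertips (6 to 15 N) and drag; 2 N slides it. It stays where it is left.
- vent_edge (a point): Middle of the shutter's leading (-y) edge, on its upper face, 164 mm above the worktop, 2 mm below the steel top; axes as the dehydrator's. The bare face is 90 mm wide (x) and runs from here to +y; at least the first 50 mm are always in the window. Grip ribs cross it 10 to 40 mm behind this edge. Where it is drawn back a dark grille shows, 8 mm below the steel top.
- dial (a joint): Angle of the heat dial, rad, growing (hotter) clockwise seen from above. Five clicks 0.628 rad (36 degrees) apart: 0 = off (a short bar on the scale), then 0.628, 1.257, 1.885, 2.513 = first to fourth dot, the dots growing in size; so the third dot is 1.885. A sprung detent draws the dial into the nearest click and holds it; about 0.06 N m takes it over to the next.
- dial_grip (a point): Point on the dial's axis, 22 mm above the steel top, in its grip bar. The dial is a grey disc 70 mm across and 8 mm high with a bar across it, 64 mm long, 15 mm thick, its top 33 mm above the steel top. The point's x axis runs along the bar to its pointer end (white line, small nose); z is up.
- dish: Small white round dish, 97 mm across, 13 mm high, loose on the dehydrator's top, in its back corner away from the dial (about x +80, y +73 mm from the dehydrator's origin). Origin: centre of its underside.
- beaker: Teal beaker with dropper and wipes in it, 90 mm across, 162 mm high, loose on the worktop right of the dehydrator. Origin: centre of its underside.
- glass: Teal glass tumbler, 77 mm across, 106 mm high, loose, in front on the right. Origin: centre of its underside.
- canister: Grey lidded canister, 102 mm across, 140 mm high, loose, on the left. Origin: centre of its underside.
- spice_jar: Spice jar, 42 mm across, 106 mm high, loose, on the left beside the canister. Origin: centre of its underside.

How it is judged:
At the end, for the whole second after the job is handed in: The shutter is fully shut (gap under 4 mm), the dial rests in its third-dot click (within 0.15 rad of 1.885), and the dish and the things standing around are within 30 mm of where they stood (value of joint vent below 0.004 m and value of joint dial between 1.735 and 2.035 rad and distance of each of dish, beaker, glass, canister, spice_jar from where it was at the start of the episode below 0.03 m); the robot touches nothing.
It fails at once if the dish or a thing standing around is knocked or shoved more than 30 mm (distance of any of dish, beaker, glass, canister, spice_jar from where it was at the start of the episode above 0.03 m).
It also fails if it takes over 51 s, if anything falls off the work surface, if the arm or the gripper's body presses on something with over 40 N, if the wrist force passes 120 N, or if a joint passes its speed limit or range.

## Robot

A 6-joint arm with a two-finger parallel gripper is mounted at the origin on the work surface; the furniture and walls round the work are solid. World frame = base frame: x ahead of the robot, y to its left, z up, the work surface at z = 0. Lengths are in m, angles in rad, forces in N, time in s.
With the tool pointing down it reaches from about 0.2 to 0.875 m from the base axis. Payload 3.4 kg.
Tool frame: the origin (TCP) lies between the finger pads; the fingertips stand ctrl.tcp_to_tips ahead of it and the grasp point (between the pads) lies 8 mm behind it (ctrl.tcp_to_tips is the distance from the TCP to the fingertips, in m); z points along the fingers, y is the line along which they close (so a half turn about z gives the same grasp; the last joint's range is limited). The gripper opens to 94 mm and grips with 3 to 60 N. Pads are 16 mm wide; open, the fingers measure 119 mm over their backs; the gripper's body (75 mm by 177 mm) begins 78 mm behind the grasp point.
Start: joints at [0.994, 0.276, 1.505, -0, 1.361, -0.121], TCP at [0.253, 0.516, 0.216] pointing down, gripper open.
Joint ranges: [-2.89, 2.89], [-0.75, 2.08], [0.22, 2.7], [-1.18, 4.32], [0.11, 2.71], [-2.7, 2.7]. Speed limits (rad/s): [2.57, 2.57, 3.14, 3.14, 3.14, 3.14].

## Interface

Orientations are given as [roll, pitch, yaw] about the fixed x, y, z axes, in that order (R = Rz(yaw) Ry(pitch) Rx(roll)).
In Python, from rig import read_state, imaging, ctrl gives the robot as it stands.
- The arm moves only by the shell command python3 -m crank 'ROWS'. ROWS is JSON, a list of rows, each an object of numbers: "hand": the finger opening in cm, from 0 to 9.4; "dx", "dy", "dz": the shift along the tool's x, y, z in cm; "turn": the turn about the tool's z in degrees. A call has exactly 5 rows; each row is the pose to reach, as a shift and turn from the pose commanded when the call began, along the tool's axes at that moment; what a row does not reach only later rows make up. A row lasts 1/12 s, in which the tool goes at most 41.7 mm and 7.16 degrees, less where a joint would pass 70% of its speed; a pose out of reach is approached as far as the arm can. A call with a gripper value outside its range is refused whole. The fingers move at their own pace and stop on an object; the grip force is fixed at half the most. Time passes only in rows, so rows that repeat a pose let the fingers close, or fill a call up. It gives the time, the measured TCP pose, the force, the opening and the grip force at its end, in the units of the state.
- read_state(): the state, without advancing time (a new reading comes with each control period).
- imaging.capture(name): name is "scene" or "top" or "wrist"; returns a dict with "image" (400x640x3 uint8, red, green, blue), "intrinsics" (3x3 intrinsics, pixels), "dist_coeffs" ([k1, k2, p1, p2, k3] as OpenCV has them; the pictures are not rectified), "R" (3x3) and "t" (3): a world point X has camera coordinates R X + t. Camera axes: x right, y down, z forward; pixel columns grow to the right and rows downward; lengths in m; the calibration is good to about 2 mm. A picture is of the moment at which its call begins. There is no depth.
- ctrl.hand_in(): hands the job in; it is judged then, once.
The state is a dict: "time": time; "joint_pos": joint angles; "dq": joint speeds; "effort": joint torques, N m; "tool_pos": TCP position; "tcp_rot": TCP orientation; "force": force on the tool from outside, world axes, zero at the start; "ft_torque": the same for the moment, N m; "finger_gap": opening from 0.0 (shut) to 1.0 (fully open); "grasp_force": force on a finger pad.
Only numpy, scipy, OpenCV 4.12 (cv2) and the standard library are available. Lean on these libraries where they do the work, as an engineer would, in place of code of your own. Each camera call takes 0.05 s, during which the arm holds its last target. There are 200 camera calls.

## Working session

There is one attempt and no reset: what is moved stays moved. The work goes in short steps, Python scripts to look and compute and a shell command to move; the robot and the scene stay as the last step left them, time stands still between calls to the robot, and variables do not carry over. Pictures are saved under pics/ and viewed, at most 10 in all, crops included, and the job is handed in when it is done.

```bash
mkdir -p pics; ls
python3 - <<'E'
from rig import read_state, imaging, ctrl
import cv2,pickle
s=read_state();print(s);print(ctrl.tcp_to_tips)
for n in("top","scene"):
    c=imaging.capture(n);pickle.dump(c,open(n+'.pkl','wb'));cv2.imwrite(f'pics/{n}0.png',c["image"][:,:,::-1]);print(c['intrinsics'],c['dist_coeffs'],c['R'],c['t'])
E
```

```text
pics
{'time': 0.0, 'joint_pos': array([ 9.93971143e-01,  2.76561245e-01,  1.50609297e+00, -3.49055213e-05,
        1.36069069e+00, -1.20990322e-01]), 'dq': array([ 0.00072419, -0.00065046, -0.00110971, -0.00107833,  0.00105943,
       -0.00030348]), 'effort': array([-1.30949556e-03, -4.04580152e+01, -2.37227869e+01,  6.99054706e-02,
        3.46992456e-02, -1.17956106e-04]), 'tool_pos': array([0.25283935, 0.51583118, 0.21563998]), 'tcp_rot': array([-3.13984909e+00, -1.77612853e-04,  2.68576495e+00]), 'force': array([-0.29963249,  1.10524334,  0.42908328]), 'ft_torque': array([ 0.01671485, -0.00675168, -0.01439343]), 'grasp_force': 0.0, 'finger_gap': 1.0016311865143674}
0.011
[[379.49743128   0.         315.47741989]
 [  0.         379.49743128 198.79298429]
 [  0.           0.           1.        ]] [-0.03112043  0.          0.          0.          0.        ] [[-0.026085   -0.99965884 -0.00133239]
 [-0.98211541  0.02587579 -0.18649331]
 [ 0.18646417 -0.00355612 -0.98245533]] [0.02098901 0.52569016 1.24700389]
[[415.10714438   0.         325.03525031]
 [  0.         415.10714438 196.56389157]
 [  0.           0.           1.        ]] [-0.04723133  0.          0.          0.          0.        ] [[-0.99455032  0.10245034  0.0193283 ]
 [ 0.06526673  0.75637866 -0.65086986]
 [-0.08130135 -0.64606134 -0.75894324]] [0.50475383 0.04249717 1.63364079]
```

View pics/top0.png

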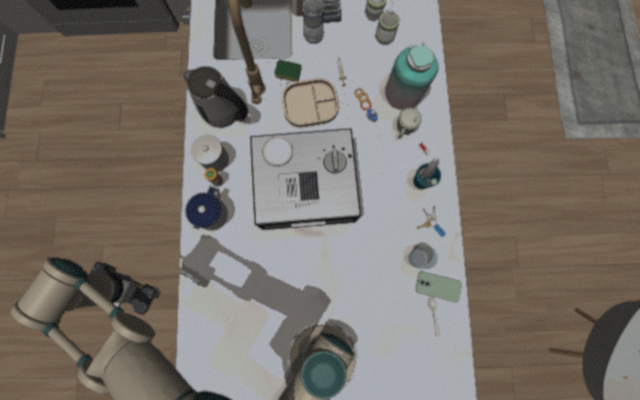

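View pics/scene0.png

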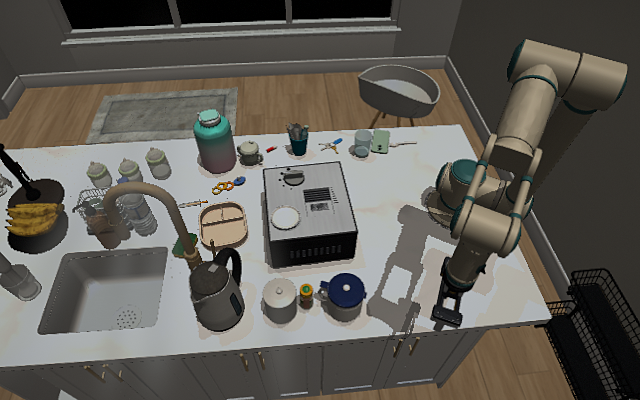

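The top view shows the dehydrator's top at about (250–358, 130–225), with the dish at (278,151), the dial at (335,160) and the window near (300,187). I'll zoom in on it and measure the corners.

```bash
cat > h.py <<'E'
import numpy as np,cv2
def ray(c,px,z):
    p=cv2.undistortPoints(np.array(px,float).reshape(-1,1,2),c['intrinsics'],c['dist_coeffs']).reshape(-1,2)
    R,t=c['R'],c['t'];o=-R.T@t;d=np.c_[p,np.ones(len(p))]@R
    return o+d*((z-o[2])/d[:,2])[:,None]
def proj(c,X):
    return cv2.projectPoints(np.array(X,float).reshape(-1,3),cv2.Rodrigues(c['R'])[0],c['t'],c['intrinsics'],c['dist_coeffs'])[0].reshape(-1,2)
E
python3 - <<'E'
import pickle,cv2
from h import *
c=pickle.load(open('top.pkl','rb'));im=c['image']
a=cv2.resize(im[120:235,240:370],None,fx=6,fy=5.2,interpolation=cv2.INTER_CUBIC)
cv2.imwrite('pics/crop0.png',a[:,:,::-1])
g=cv2.cvtColor(im,cv2.COLOR_RGB2GRAY);hsv=cv2.cvtColor(im,cv2.COLOR_RGB2HSV)
m=((g>110)&(g<200)).astype(np.uint8)
roi=np.zeros_like(m);roi[122:232,244:366]=1
m=cv2.morphologyEx(m*roi,cv2.MORPH_OPEN,np.ones((3,3)))
n,l,st,ce=cv2.connectedComponentsWithStats(m);
k=1+np.argmax(st[1:,4]);print(st[k])
ct=max(cv2.findContours((l==k).astype(np.uint8),0,2)[0],key=cv2.contourArea)
h=cv2.convexHull(ct);print(cv2.minAreaRect(h));print(cv2.approxPolyDP(h,6,True).reshape(-1,2))
print(g[195,240:370:3],g[120:235:3,265])
E
```

```text
[  244   122   122   110 11291]
((304.4999694824219, 176.5), (108.99998474121094, 120.99998474121094), 90.0)
[[365 122]
 [365 231]
 [244 231]
 [244 123]]
[173 173 170 175 142 148 166 167 164 168 166 164 165 161 167 167 141 125
 131 159 110  58  59  62  72  63  88 171 170 170 168 169 168 169 167 169
 166 162 164 108 105 173 171 172] [172 173 171 173 172 112 156 149 142 165 172 175 162 133 150 159 160 160
 160 162 159 161 160 170 165 170 170 166 164 164 161 168 169 172 120  26
  46 164 173]
```

View pics/crop0.png

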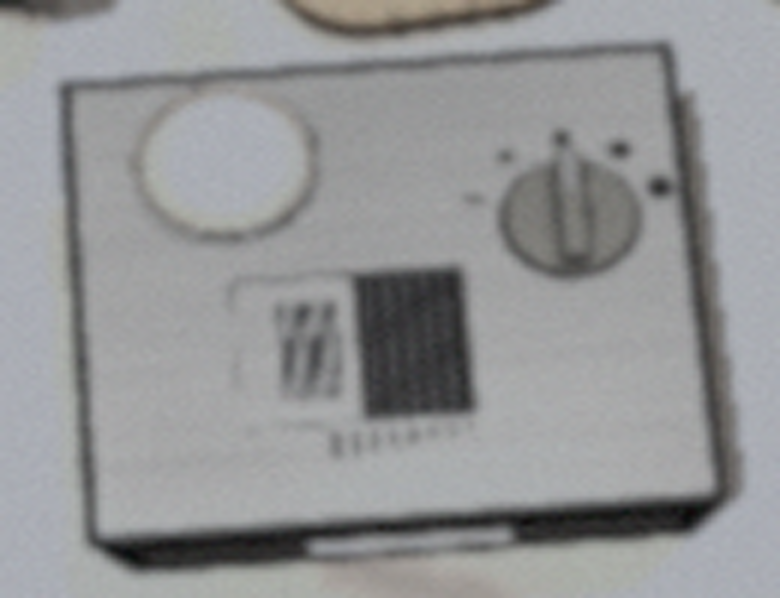

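The crop shows the shutter drawn back about 50 mm, with the grille at crop (358–472, 268–415). The dial pointer is up at (568,150), next to the second dot at (560,137), so it needs one click clockwise. Top corners are TL (65,88), TR (670,45), BR (718,498) and BL (92,540).

```bash
cat >> h.py <<'E'
def P(xy,z=.166):return np.array([xy[0]*1,xy[1]*1,z])
E
python3 - <<'E'
import pickle
from h import *
c=pickle.load(open('top.pkl','rb'))
f=lambda p:np.array(p,float)/[6,5.2]+[240,120]-[.42,.40]
W=ray(c,f([(65,88),(670,45),(718,498),(92,540)]),.166)[:,:2]
L=np.array([[.145,.165],[.145,-.165],[-.145,-.165],[-.145,.165]])
H=(L-L.mean(0)).T@(W-W.mean(0));th=np.arctan2(H[0,1]-H[1,0],H[0,0]+H[1,1])
R=np.array([[np.cos(th),-np.sin(th)],[np.sin(th),np.cos(th)]]);o=W.mean(0)
print('yaw',th,np.degrees(th),'o',o,'res mm',(W-(L@R.T+o))*1000)
loc=lambda p,z:(ray(c,f(p),z)[:,:2]-o)@R*1000
print('dial disc',loc([(570,216)],.174),'bar',loc([(575,258),(568,152)],.199),'dots',loc([(475,198),(505,155),(560,137),(620,150),(660,187)],.166))
print('window edges',loc([(463,268),(472,412),(232,278)],.166),'shutter edge',loc([(355,275),(366,415)],.164),'dish',loc([(226,165)],.179))
for n,p in dict(dial=(.035,-.1),win=(-.035,.02),dish=(.08,.073)).items():print(n,R@p+o)
np.savez('pose.npz',th=th,o=o,R=R)
E
```

```text
yaw 0.0527672550895749 3.0233410131228546 o [0.58131377 0.04180824] res mm [[-4.57277672 -3.11820318]
 [-2.69728538  1.72124687]
 [ 3.23969106  4.86361004]
 [ 4.03037104 -3.46665373]]
dial disc [[ 34.74117508 -99.27461735]] bar [[  1.73382016 -97.70035455]
 [ 66.96260799 -99.89570913]] dots [[  52.36967241  -50.83675497]
 [  78.40663403  -68.90965724]
 [  87.59592573  -99.01811085]
 [  76.78344375 -130.05088945]
 [  51.61483637 -148.96222243]]
window edges [[  8.94704115 -41.01730444]
 [-79.8648096  -38.61326112]
 [ 12.33105307  80.2173769 ]] shutter edge [[  9.60553057  15.83100177]
 [-76.96728197  16.23428073]] dish [[79.51346232 78.06584348]]
dial [ 0.62153933 -0.05620658]
win [0.54530763 0.0599344 ]
dish [0.65735219 0.11892605]
```

```bash
cat >> h.py <<'E'
def need(lx,ly,z,rel=0):
    "cm shifts in tool axes and turn (deg) to put TCP at dehydrator-local mm (lx,ly), height z, fingers closing along local y turned rel deg clockwise"
    from rig import read_state
    from scipy.spatial.transform import Rotation as Ro
    s=read_state();d=np.load('pose.npz');T=np.r_[d['R']@[lx/1e3,ly/1e3]+d['o'],z]
    A=Ro.from_euler('xyz',s['tcp_rot']).as_matrix();yaw=np.arctan2(A[1,0],A[0,0])
    tgt=np.pi+d['th']-np.radians(rel)
    turn=-np.degrees((tgt-yaw+np.pi)%(2*np.pi)-np.pi)
    print('need cm',np.round(A.T@(T-s['tool_pos'])*100,2),'turn',round(turn,2),'local now',np.round((s['tool_pos'][:2]-d['o'])@d['R']*1000,1),'z',s['tool_pos'][2].round(4),'F',s['force'].round(1),'t',s['time'],'gap',round(s['finger_gap'],3))
E
python3 -c "
from h import *
need(-35,41,.26)"
```

```text
need cm [-45.31 -26.24  -4.4 ] turn -29.14 local now [-303.   490.8] z 0.2157 F [0.4 0.3 0.6] t 0.1 gap 1.005
```

```bash
python3 -m crank '[{"hand":0,"dz":-3},{"hand":0,"dz":-4.4,"dx":-2,"dy":-1.2},{"hand":0,"dz":-4.4,"dx":-5,"dy":-2.9},{"hand":0,"dz":-4.4,"dx":-8,"dy":-4.6},{"hand":0,"dz":-4.4,"dx":-11,"dy":-6.4}]'
python3 -m crank '[{"hand":0,"dx":-3,"dy":-1.75,"turn":-5},{"hand":0,"dx":-6,"dy":-3.5,"turn":-10},{"hand":0,"dx":-9,"dy":-5.2,"turn":-15},{"hand":0,"dx":-12,"dy":-7,"turn":-20},{"hand":0,"dx":-15,"dy":-8.7,"turn":-25}]'
python3 -c "
from h import *
need(-35,41,.26)"
```

```text
need cm [-45.31 -26.24  -4.4 ] turn -29.14 local now [-303.   490.8] z 0.2157 F [0.4 0.3 0.6] t 0.1 gap 1.005$[0]: bad value
$[0]: bad value
```

```bash
python3 -m crank '[{"hand":0,"dx":0,"dy":0,"dz":-3,"turn":0},{"hand":0,"dx":-2,"dy":-1.2,"dz":-4.4,"turn":0},{"hand":0,"dx":-5,"dy":-2.9,"dz":-4.4,"turn":0},{"hand":0,"dx":-8,"dy":-4.6,"dz":-4.4,"turn":0},{"hand":0,"dx":-11,"dy":-6.4,"dz":-4.4,"turn":0}]'
python3 -c "
from h import *
need(-35,41,.26)"
```

```text
time: 0.52
tool_pos: [0.3241, 0.4095, 0.2604]
tcp_rot: [3.142, 0.0, 2.687]
force: [0.7, 0.4, -0.1]
finger_gap: 0.683
grasp_force: 0.0
need cm [-34.2  -19.86   0.04] turn -29.06 local now [-237.5  380.7] z 0.2604 F [ 0.7  0.4 -0.1] t 0.5167 gap 0.683
```

```bash
python3 -m crank '[{"hand":0,"dx":-3.4,"dy":-2,"dz":0,"turn":-6},{"hand":0,"dx":-6.8,"dy":-4,"dz":0,"turn":-12},{"hand":0,"dx":-10.2,"dy":-6,"dz":0,"turn":-18},{"hand":0,"dx":-13.6,"dy":-8,"dz":0,"turn":-24},{"hand":0,"dx":-17,"dy":-10,"dz":0,"turn":-29}]'
python3 -c "
from h import *
need(-35,41,.20)"
```

```text
time: 0.93
tool_pos: [0.4327, 0.2441, 0.2603]
tcp_rot: [3.141, -0.0, -3.086]
force: [1.4, 0.5, -0.8]
finger_gap: 0.329
grasp_force: 0.0
need cm [-10.23 -16.91   6.02] turn 0.16 local now [-137.8  209.9] z 0.2603 F [ 1.4  0.5 -0.8] t 0.9333 gap 0.329
```

```bash
python3 -m crank '[{"hand":0,"dx":-2,"dy":-3.4,"dz":0,"turn":0},{"hand":0,"dx":-4,"dy":-6.8,"dz":0,"turn":0},{"hand":0,"dx":-6.1,"dy":-10.2,"dz":0,"turn":0},{"hand":0,"dx":-8.2,"dy":-13.5,"dz":1,"turn":0},{"hand":0,"dx":-10.2,"dy":-16.9,"dz":3,"turn":0}]'
python3 -m crank '[{"hand":0,"dx":0,"dy":0,"dz":1.5,"turn":0},{"hand":0,"dx":0,"dy":0,"dz":3,"turn":0},{"hand":0,"dx":0,"dy":0,"dz":3.5,"turn":0},{"hand":0,"dx":0,"dy":0,"dz":4,"turn":0},{"hand":0,"dx":0,"dy":0,"dz":4.4,"turn":0}]'
python3 - <<'E'
from h import *
from rig import imaging
need(-35,41,.175)
c=imaging.capture('wrist');cv2.imwrite('pics/w1.png',c['image'][:,:,::-1])
E
```

```text
time: 1.35
tool_pos: [0.5439, 0.0821, 0.2331]
tcp_rot: [-3.142, 0.005, -3.092]
force: [-0.3, -0.4, 0.0]
finger_gap: 0.006
grasp_force: 0.0
time: 1.77
tool_pos: [0.5414, 0.0844, 0.1875]
tcp_rot: [3.141, 0.0, -3.091]
force: [-0.1, -1.0, 0.4]
finger_gap: 0.004
grasp_force: 0.0
need cm [-0.26 -0.36  1.25] turn -0.11 local now [-37.6  44.6] z 0.1875 F [-0.1 -1.   0.4] t 1.7667 gap 0.004
```

View pics/w1.png

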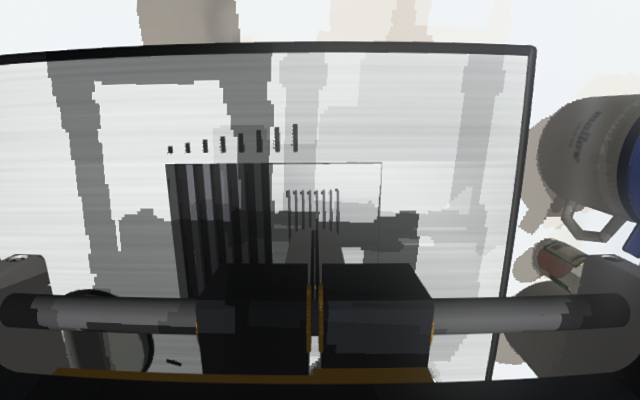

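The wrist view shows the closed tips at about (318,230), over the ribs (288–338), with the shutter edge at x≈271. Pressing down now.

```bash
python3 -m crank '[{"hand":0,"dx":0,"dy":0,"dz":0.8,"turn":0},{"hand":0,"dx":0,"dy":0,"dz":1.0,"turn":0},{"hand":0,"dx":0,"dy":0,"dz":1.15,"turn":0},{"hand":0,"dx":0,"dy":0,"dz":1.25,"turn":0},{"hand":0,"dx":0,"dy":0,"dz":1.3,"turn":0}]'
```

```text
time: 2.23
tool_pos: [0.5414, 0.0844, 0.1755]
tcp_rot: [3.141, 0.001, -3.091]
force: [-1.9, 0.7, 7.3]
finger_gap: 0.008
grasp_force: 3.4
```

```bash
python3 -m crank '[{"hand":0,"dx":0,"dy":0,"dz":0.02,"turn":0},{"hand":0,"dx":0,"dy":-0.3,"dz":0.03,"turn":0},{"hand":0,"dx":0,"dy":-0.6,"dz":0.03,"turn":0},{"hand":0,"dx":0,"dy":-0.9,"dz":0.03,"turn":0},{"hand":0,"dx":0,"dy":-1.2,"dz":0.03,"turn":0}]'
```

```text
time: 2.65
tool_pos: [0.542, 0.073, 0.1756]
tcp_rot: [3.14, 0.001, -3.091]
force: [-1.0, 1.8, 6.2]
finger_gap: 0.004
grasp_force: 2.6
```

```bash
python3 -m crank '[{"hand":0,"dx":0,"dy":-0.4,"dz":0.04,"turn":0},{"hand":0,"dx":0,"dy":-0.8,"dz":0.04,"turn":0},{"hand":0,"dx":0,"dy":-1.2,"dz":0.04,"turn":0},{"hand":0,"dx":0,"dy":-1.6,"dz":0.04,"turn":0},{"hand":0,"dx":0,"dy":-2.0,"dz":0.04,"turn":0}]'
python3 -m crank '[{"hand":0,"dx":0,"dy":-0.4,"dz":0.01,"turn":0},{"hand":0,"dx":0,"dy":-0.8,"dz":0.01,"turn":0},{"hand":0,"dx":0,"dy":-1.2,"dz":0.01,"turn":0},{"hand":0,"dx":0,"dy":-1.6,"dz":0.01,"turn":0},{"hand":0,"dx":0,"dy":-2.0,"dz":0.01,"turn":0}]'
python3 - <<'E'
from h import *
from rig import imaging
need(-35,-20,.175)
c=imaging.capture('wrist');cv2.imwrite('pics/w2.png',c['image'][:,:,::-1])
E
```

```text
time: 3.07
tool_pos: [0.5432, 0.0529, 0.1755]
tcp_rot: [3.14, 0.002, -3.091]
force: [-2.8, 2.9, 6.4]
finger_gap: 0.007
grasp_force: 3.5
time: 3.48
tool_pos: [0.5443, 0.0329, 0.1755]
tcp_rot: [3.14, 0.002, -3.091]
force: [-2.0, 2.3, 7.3]
finger_gap: 0.005
grasp_force: 3.6
need cm [-0.25 -1.3   0.05] turn -0.14 local now [-37.4  -7. ] z 0.1755 F [-2.   2.3  7.3] t 3.4833 gap 0.005
```

View pics/w2.png

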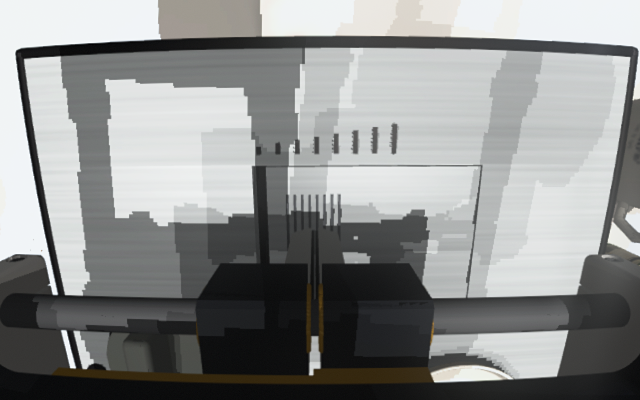

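The shutter followed the tips. Only a thin dark strip is left at (253–267), about 7 mm. I'll continue 12 mm, slowly, into the stop.

```bash
python3 -m crank '[{"hand":0,"dx":0,"dy":-0.3,"dz":0.02,"turn":0},{"hand":0,"dx":0,"dy":-0.6,"dz":0.03,"turn":0},{"hand":0,"dx":0,"dy":-0.8,"dz":0.03,"turn":0},{"hand":0,"dx":0,"dy":-1.0,"dz":0.03,"turn":0},{"hand":0,"dx":0,"dy":-1.2,"dz":0.03,"turn":0}]'
python3 - <<'E'
from h import *
from rig import imaging
need(-35,-20,.175)
c=imaging.capture('wrist');cv2.imwrite('pics/w3.png',c['image'][100:330,180:540,::-1])
E
```

```text
time: 3.95
tool_pos: [0.5458, 0.0223, 0.1755]
tcp_rot: [3.137, 0.004, -3.092]
force: [-0.6, 5.3, 7.2]
finger_gap: 0.007
grasp_force: 3.7
need cm [-0.15 -0.23  0.05] turn -0.17 local now [-36.5 -17.7] z 0.1755 F [-0.6  5.3  7.2] t 3.95 gap 0.007
```

View pics/w3.png

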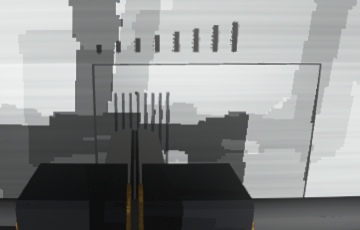

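The dark strip is gone: the shutter edge meets the window edge (crop x≈93), and the drag force rose to 5.3 N at the stop. Lifting off and going to the dial.

```bash
python3 -m crank '[{"hand":0,"dx":0,"dy":0,"dz":-1,"turn":0},{"hand":0,"dx":0,"dy":0,"dz":-3.5,"turn":0},{"hand":3,"dx":0,"dy":0,"dz":-6.5,"turn":0},{"hand":5,"dx":-2,"dy":-2.3,"dz":-6.5,"turn":0},{"hand":5,"dx":-4,"dy":-4.6,"dz":-6.5,"turn":0}]'
python3 -c "
from h import *
need(35,-100,.188)"
```

```text
time: 4.42
tool_pos: [0.5882, -0.0238, 0.2421]
tcp_rot: [-3.14, 0.006, -3.089]
force: [0.2, -0.2, -0.7]
finger_gap: 0.183
grasp_force: 0.0
need cm [-3.13 -3.41  5.44] turn -0.01 local now [  3.4 -65.8] z 0.2421 F [ 0.2 -0.2 -0.7] t 4.4167 gap 0.183
```

```bash
python3 -m crank '[{"hand":5,"dx":-1.6,"dy":-1.7,"dz":0,"turn":0},{"hand":5,"dx":-3.1,"dy":-3.4,"dz":0,"turn":0},{"hand":5,"dx":-3.1,"dy":-3.4,"dz":0,"turn":0},{"hand":5,"dx":-3.1,"dy":-3.4,"dz":1,"turn":0},{"hand":5,"dx":-3.1,"dy":-3.4,"dz":2,"turn":0}]'
python3 - <<'E'
from h import *
from rig import imaging
need(35,-100,.188)
c=imaging.capture('wrist');cv2.imwrite('pics/w4.png',c['image'][:,:,::-1])
E
```

```text
time: 4.83
tool_pos: [0.6192, -0.0558, 0.2183]
tcp_rot: [3.141, 0.0, -3.091]
force: [-1.3, 0.1, -0.3]
finger_gap: 0.521
grasp_force: 0.0
need cm [-0.23 -0.06  3.03] turn -0.14 local now [ 32.7 -99.5] z 0.2183 F [-1.3  0.1 -0.3] t 4.8333 gap 0.521
```

View pics/w4.png

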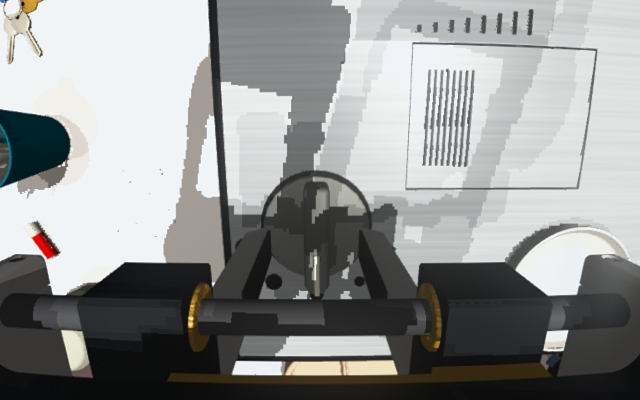

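The shutter is shut, its outline unbroken at (407–597, 43–188). The dial bar at x≈316 is centred between the fingers and lined up with them. Descend and grip.

```bash
python3 -m crank '[{"hand":5,"dx":-0.2,"dy":0,"dz":1.5,"turn":0},{"hand":5,"dx":-0.2,"dy":0,"dz":2.5,"turn":0},{"hand":4,"dx":-0.2,"dy":0,"dz":2.9,"turn":0},{"hand":2,"dx":-0.2,"dy":0,"dz":2.9,"turn":0},{"hand":0,"dx":-0.2,"dy":0,"dz":2.9,"turn":0}]'
python3 -m crank '[{"hand":0,"dx":0,"dy":0,"dz":0,"turn":0},{"hand":0,"dx":0,"dy":0,"dz":0,"turn":0},{"hand":0,"dx":0,"dy":0,"dz":0,"turn":0},{"hand":0,"dx":0,"dy":0,"dz":0,"turn":0},{"hand":0,"dx":0,"dy":0,"dz":0,"turn":0}]'
```

```text
time: 5.3
tool_pos: [0.6212, -0.0556, 0.1895]
tcp_rot: [3.141, -0.001, -3.091]
force: [0.0, -0.5, -0.2]
finger_gap: 0.359
grasp_force: 0.0
time: 5.72
tool_pos: [0.622, -0.0547, 0.1903]
tcp_rot: [3.139, 0.001, -3.091]
force: [-0.3, 5.1, 3.2]
finger_gap: 0.155
grasp_force: 30.0
```

```bash
python3 -m crank '[{"hand":0,"dx":0,"dy":0.05,"dz":0,"turn":4},{"hand":0,"dx":0,"dy":0.05,"dz":0,"turn":9},{"hand":0,"dx":0,"dy":0.05,"dz":0,"turn":14},{"hand":0,"dx":0,"dy":0.05,"dz":0,"turn":18},{"hand":0,"dx":0,"dy":0.05,"dz":0,"turn":22}]'
python3 -m crank '[{"hand":0,"dx":0,"dy":0,"dz":0,"turn":4},{"hand":0,"dx":0,"dy":0,"dz":0,"turn":8},{"hand":0,"dx":0,"dy":0,"dz":0,"turn":12},{"hand":0,"dx":0,"dy":0,"dz":0,"turn":14},{"hand":0,"dx":0,"dy":0,"dz":0,"turn":14}]'
python3 -c "
from h import *
need(35,-100,.188,36)"
```

```text
time: 6.13
tool_pos: [0.6219, -0.0549, 0.1903]
tcp_rot: [3.14, 0.001, 2.805]
force: [0.2, 3.4, 3.0]
finger_gap: 0.154
grasp_force: 30.0
time: 6.55
tool_pos: [0.6219, -0.055, 0.1903]
tcp_rot: [3.14, 0.001, 2.563]
force: [-0.7, 3.8, 4.0]
finger_gap: 0.156
grasp_force: 30.0
need cm [-0.04 -0.12  0.23] turn -0.16 local now [ 35.4 -98.8] z 0.1903 F [-0.7  3.8  4. ] t 6.55 gap 0.156
```

Turned 36°. Release, rise, move clear and look.

```bash
python3 -m crank '[{"hand":2,"dx":0,"dy":0,"dz":0,"turn":0},{"hand":3,"dx":0,"dy":0,"dz":0,"turn":0},{"hand":4,"dx":0,"dy":0,"dz":0,"turn":0},{"hand":4,"dx":0,"dy":0,"dz":0,"turn":0},{"hand":4,"dx":0,"dy":0,"dz":-0.5,"turn":0}]'
python3 -m crank '[{"hand":4,"dx":0,"dy":0,"dz":-2,"turn":0},{"hand":4,"dx":0,"dy":0,"dz":-5,"turn":0},{"hand":4,"dx":0,"dy":0,"dz":-8,"turn":0},{"hand":4,"dx":3,"dy":0,"dz":-10,"turn":0},{"hand":4,"dx":6,"dy":0,"dz":-12,"turn":0}]'
python3 -m crank '[{"hand":4,"dx":3.5,"dy":0,"dz":0,"turn":0},{"hand":4,"dx":7,"dy":0,"dz":0,"turn":0},{"hand":4,"dx":10.5,"dy":0,"dz":0,"turn":0},{"hand":4,"dx":14,"dy":0,"dz":0,"turn":0},{"hand":4,"dx":17.5,"dy":0,"dz":0,"turn":0}]'
python3 -m crank '[{"hand":4,"dx":2.5,"dy":0,"dz":0,"turn":0},{"hand":4,"dx":5,"dy":0,"dz":0,"turn":0},{"hand":4,"dx":7.5,"dy":0,"dz":0,"turn":0},{"hand":4,"dx":7.5,"dy":0,"dz":0,"turn":0},{"hand":4,"dx":7.5,"dy":0,"dz":0,"turn":0}]'
python3 - <<'E'
from h import *
from rig import imaging
need(35,-100,.188,36)
a=imaging.capture('top')['image'][105:275,180:450];b=imaging.capture('scene')['image'][130:310,240:400]
a=cv2.resize(a,(800,504),interpolation=cv2.INTER_CUBIC);b=cv2.resize(b,(640,720),interpolation=cv2.INTER_CUBIC)
cv2.imwrite('pics/t2.png',a[:,:,::-1])
E
```

```text
time: 6.97
tool_pos: [0.6208, -0.0559, 0.1934]
tcp_rot: [-3.14, -0.002, 2.564]
force: [-0.3, -0.4, -0.4]
finger_gap: 0.421
grasp_force: 0.0
time: 7.38
tool_pos: [0.5719, -0.0235, 0.3156]
tcp_rot: [3.142, 0.001, 2.562]
force: [-0.5, -0.4, -0.2]
finger_gap: 0.424
grasp_force: 0.0
time: 7.8
tool_pos: [0.4232, 0.0732, 0.3149]
tcp_rot: [3.141, 0.001, 2.563]
force: [0.8, 0.7, 0.4]
finger_gap: 0.425
grasp_force: 0.0
time: 8.22
tool_pos: [0.3615, 0.1139, 0.3152]
tcp_rot: [3.141, 0.002, 2.566]
force: [0.6, -0.4, 0.2]
finger_gap: 0.427
grasp_force: 0.0
need cm [-31.05  -0.11  12.79] turn -0.03 local now [-215.7   83.6] z 0.3152 F [ 0.6 -0.4  0.2] t 8.2167 gap 0.427
```

View pics/t2.png

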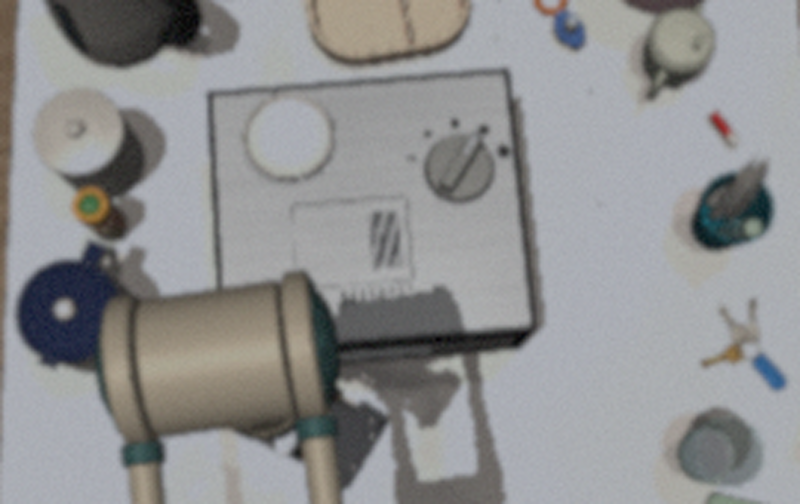

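The shutter is shut, with no grille visible and its ribs at (385,240). The dial pointer is on the third dot at (484,130). The dish at (290,137) and the other items haven't moved, and the arm is clear.

```bash
python3 -c "
from rig import ctrl
print(ctrl.hand_in())"
```

```text
the job is handed in; nothing more can be done
None
```

The shutter is fully shut and the dial rests on the third dot. The dish and the things around are where they stood, and the job is handed in at about 8 s on the robot's clock; the hand-in gave no verdict.

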